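# Feed one balm tin and show its lid seam to the inspection camera

### The arm

A 6-joint arm with a two-finger parallel gripper is mounted at the origin on a cart in front of the work surface, level with it; the furniture and walls round the work are solid. World frame = base frame: x ahead of the robot, y to its left, z up, the work surface at z = 0. Lengths are in m, angles in degrees, forces in N, time in s.
With the tool pointing down it reaches from about 0.3 to 0.775 m from the base axis. Payload 14.6 kg.
Tool frame: the origin (TCP) lies between the finger pads; the fingertips stand 17 mm ahead of it and the grasp point (between the pads) lies 2 mm behind it; z points along the fingers, y is the line along which they close (so a half turn about z gives the same grasp; the last joint's range is limited). The gripper opens to 85 mm and grips with 20 to 120 N. Pads are 22 mm wide; open, the fingers measure 114 mm over their backs; the gripper's body (76 mm by 85 mm) begins 54 mm behind the grasp point. The pads swing forward as they close: fully open they stand 13 mm farther back than shut.
Start: joints at [-66.956, 17.183, 87.147, -0, 75.671, -3.816], TCP at [0.248, -0.491, 0.248] pointing down, gripper open.
Joint ranges: [-173.82, 173.82], [-45.26, 126.66], [13.44, 144.39], [-59.66, 239.66], [0, 175.72], [-146.38, 146.38]. Speed limits (degrees/s): [127.2, 127.2, 147.25, 180, 180, 180].

### API

Orientations are given as a 3x3 rotation matrix whose columns are the frame's x, y, z axes.
In Python, from workcell import bot gives the robot as it stands.
- The arm moves only by the tool send_rows, never from a script. Its argument "increments" is text: rows parted by semicolons, each of 7 numbers parted by spaces: the gripper's target within -1 to 1 (shut at 1, half-way at 0, fully open at -1), then the shift along the tool's x, y, z in mm, then the turn, a rotation vector about the tool's x, y, z in units of 6 degrees (1.0 is 6 degrees). In form: hand dx dy dz ax ay az; .... A call has 1 to 12 rows; each row is the pose to reach, as a shift and turn from the pose commanded when the call began, along the tool's axes at that moment; what a row does not reach only later rows make up. A row lasts 1/12 s, in which the tool goes at most 41.7 mm and 7.16 degrees, less where a joint would pass 70% of its speed; a pose out of reach is approached as far as the arm can. A call with a gripper value outside its range is refused whole. The fingers move at their own pace and stop on an object; "squeeze" is the grip in N (left out, the last holds). Time passes only in rows, so rows that repeat a pose let the fingers close. It gives the time, the measured TCP pose, the force, the opening and the grip force at its end, in the units of the state.
- bot.observe(): the state, without advancing time (a new reading comes with each control period).
- bot.grab_frame(name): name is "side" or "top" or "wrist"; returns a dict with "img" (400x640x3 uint8, blue, green, red), "fx", "fy", "cx", "cy" (pixels), "distortion" ([k1, k2, p1, p2, k3] as OpenCV has them; the pictures are not rectified), "camera_from_world" (4x4, takes a point from world to camera coordinates); the wrist camera has in their place "T_tool_cam" (4x4, takes a point from camera to tool coordinates, whose origin is the TCP and whose axes are the flange's). Camera axes: x right, y up, looking along -z (the intrinsics and any distortion apply to the point x, -y, -z); pixel columns grow to the right and rows downward; lengths in m; the calibration is good to about 2 mm. A picture is of the moment at which its call begins: read the wrist's pose just before it. There is no depth.
- bot.close_job(): hands the job in; it is judged then, once.
The state is a dict: "clock": time; "q": joint angles; "joint_velocities": joint speeds; "joint_torque": joint torques, N m; "eef_pos": TCP position; "tool_rot": TCP orientation; "force": force on the tool from outside, world axes, zero at the start; "ft_torque": the same for the moment, N m; "gripper_width": opening from 0.0 (shut) to 1.0 (fully open); "grip_force": force on a finger pad.
Only numpy, scipy, OpenCV 4.12 (cv2) and the standard library are available. Lean on these libraries where they do the work, as an engineer would, in place of code of your own. Each camera call takes 0.05 s, during which the arm holds its last target. There are 200 camera calls.

### The job

Press the black treadle of the tin feeder right down to its stop and let it come all the way up again, so that just one balm tin rolls down to the pick-up end of the channel. Take that tin out and hold it up still in front of the inspection camera, on edge, its middle on the lens axis and 120 mm in front of the ring light, with its two flat faces upright and parallel to the line of sight, so that the camera looks square at the lid seam round its rim. Finish while still holding it there; the other two tins stay queued in the feeder, and the camera and the things standing about are not disturbed.

Things in the scene. Friction and masses are not known exactly. Their poses are not given: they have to be found in the camera images.
- feeder: Tin feeder, fixed to the table: aluminium channel on a plywood base. Origin on the table surface under the pick-up end. Its y axis points horizontally along the channel, up towards the queue of tins (the channel falls 7 degrees towards -y); x points across it, away from the treadle; z up. Channel 37 mm wide inside, 43 outside; at the queue its walls rise 32 mm above its floor.
- treadle (a joint): Treadle hinge angle in rad: 0 = up (at rest), 0.45 = down on its stop; a spring returns it. It takes about 4 N to start and 9 N right down, at the middle of the pad. Past about 0.33 the front gate finger lets the first tin go and a rear finger holds back the rest; keep it down about half a second while the tin rolls clear. As it comes up the next tin rolls to the gate: each full press lets one tin go.
- treadle_pad (a point): Middle of the upper face of the treadle's ribbed black pad (62 x 60 mm), 100 mm in front of the channel's centre line (on the robot's side). At rest the pad is about 79 mm above the table and slopes up 20 degrees towards the feeder's -y; it goes down 33 mm to its stop, nearly straight down (under 6 mm sideways).
- pickup (a point): Where the centre of a tin lies when it rests at the pick-up end against the end stop, 87 mm above the table; axes as the feeder's. The channel walls here rise only 22 mm above its floor, so the upper 50 mm of the tin is free on both flat faces. The end stop is 43 mm wide, its top 87 mm above the table.
- gate (a point): Where the centre of the first tin in the queue lies, held by the front gate finger; 139 mm from the pick-up point up the channel.
- tin_1_centre (a point): Centre of the first tin in the queue (the one to be shown). Round pale silver-grey screw-top balm tin, 74 mm diameter, 34 mm thick, 0.08 kg, standing on edge in the channel. Its z axis is the axis of the tin, from base to lid; at the start it points across the channel, lid towards the robot's side.
- tin_2_centre (a point): Centre of the second tin, alike, next in the queue.
- tin_3_centre (a point): Centre of the third tin, alike, last in the queue.
- camera_stand: Inspection camera stand, fixed to the table: steel base 130 x 110 mm, round post 360 mm tall rising from its origin. Its x axis is the horizontal direction in which the camera looks, z is up. A small blue camera with a black lens in a ring light (72 mm diameter) is clamped on the post; its height differs from time to time.
- lens_front (a point): Centre of the front of the ring light and lens, 100 mm ahead of the post; axes as those of the stand: x along the line of sight.
- focus (a point): Point in the air on the lens axis 120 mm in front of the ring light, 175 to 255 mm above the table: the tin's centre belongs here. Axes as those of the stand: x along the line of sight away from the camera, y horizontal across it, z up. The tin's own axis (z of tin_1_centre) must lie along this y axis, either way round.
- clip_jar: Bystander: small clip-top glass jar, 81 mm tall; origin at the centre of its underside.
- soap_bar_y: Bystander: pale yellow soap bar, 54 x 80 x 25 mm; origin at the centre of its underside.
- stamp: Bystander: turned wooden soap stamp, 36 mm wide, 64 mm tall; origin at the centre of its underside.
- pigment_jar: Bystander: pigment jar with a wooden lid, 49 mm wide, 70 mm tall; origin at the centre of its underside.
There are look-alikes about, which are no part of the job. What is shaped like the part that bears tin_1_centre but pink or purple is not meant. Leave any blue look-alike of the part that bears tin_2_centre alone.

How it is judged:
By the outcome, as a careful person would: the job done as asked, in the order asked, and still so for the second after the job is handed in, while the arm keeps its last pose, push and grip.
It also fails if it takes over 48 s, if anything falls off the work surface, if the arm or the gripper's body presses on something with over 40 N, if the wrist force passes 120 N, or if a joint passes its speed limit or range.

## Working session

There is one attempt and no reset: what is moved stays moved. The work goes in short steps, Python scripts to look and compute and a tool call to move; the robot and the scene stay as the last step left them, time stands still between calls to the robot, and variables do not carry over. Pictures are saved under pics/ and viewed, at most 10 in all, crops included, and the job is handed in when it is done.

Besides the shell and the picture viewer there is one more tool, called after "Call:" in YAML: its name, and indented under it one key for each argument. send_rows: Moves the arm, as the interface text tells. Its arguments: {"type":"object","properties":{"increments":{"type":"string"},"squeeze":{"type":"number"}},"required":["increments"]}

```bash
mkdir -p pics; ls; python3 - <<'E'
from workcell import bot
import cv2,numpy as np,pickle
o=bot.observe(); print(o)
d={}
for n in ("side","top"):
    f=bot.grab_frame(n); d[n]=f; cv2.imwrite(f"pics/{n}0.png",f["img"]); print(n,{k:np.round(v,4).tolist() for k,v in f.items() if k!="img"})
pickle.dump(d,open("f0.pkl","wb"))
E
```

```text
pics
{'clock': 0.0, 'q': array([-6.69565962e+01,  1.72169561e+01,  8.71820825e+01, -1.66933470e-03,
        7.56715265e+01, -3.81707250e+00]), 'joint_velocities': array([ 0.04176779, -0.03651568, -0.00336342,  0.07505493, -0.01893575,
       -0.09388178]), 'joint_torque': array([ 4.29577094e-04, -5.43497086e+01, -3.61799848e+01, -8.78034780e-05,
        3.98317599e-03,  3.23563052e-05]), 'eef_pos': array([ 0.24839204, -0.4904574 ,  0.24769544]), 'tool_rot': array([[ 8.92106163e-01,  4.51825559e-01, -5.08056732e-04],
       [ 4.51825841e-01, -8.92105459e-01,  1.12227211e-03],
       [ 5.38310389e-05, -1.23073903e-03, -9.99999241e-01]]), 'force': array([-0.63094647, -0.26091123,  0.16380289]), 'ft_torque': array([ 0.03431994,  0.02888367, -0.03956737]), 'grip_force': 0.0, 'gripper_width': 0.9974730088820668}
side {'fx': 433.3498, 'fy': 433.3498, 'cx': 321.2039, 'cy': 200.2483, 'distortion': [-0.0225, 0.0, 0.0, 0.0, 0.0], 'camera_from_world': [[0.9961, -0.0882, -0.0065, -0.5504], [0.0637, 0.6647, 0.7444, -0.1635], [-0.0613, -0.7419, 0.6677, -1.3379], [0.0, 0.0, 0.0, 1.0]]}
top {'fx': 364.6734, 'fy': 364.6734, 'cx': 321.3756, 'cy': 200.0591, 'distortion': [-0.0867, 0.0, 0.0, 0.0, 0.0], 'camera_from_world': [[-0.0175, -0.9998, -0.0007, 0.0471], [0.9883, -0.0174, 0.1517, -0.5579], [-0.1517, 0.0019, 0.9884, -1.1351], [0.0, 0.0, 0.0, 1.0]]}
```

View pics/side0.png

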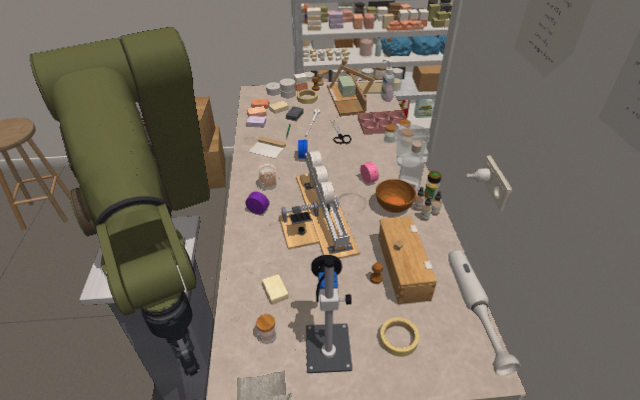

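View pics/top0.png

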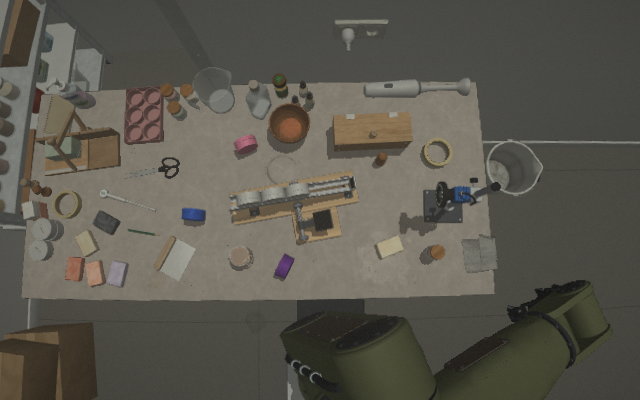

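The side view has three silver tins in the channel at (315,160), (320,173) and (327,190), and the camera stand at (328,300). The top view has the same tins at (248,200), (273,195) and (297,190), the pad at (323,220), and the stand at (445,200). The look-alikes are purple (285,266), pink (245,145) and blue (193,214). I'll enlarge both views to confirm.

```bash
cat > h.py <<'E'
import numpy as np,cv2
def K(f): return np.array([[f["fx"],0,f["cx"]],[0,f["fy"],f["cy"]],[0,0,1.]])
def ray(f,p,Twc=None):
    """pixel -> (origin, unit dir) in world"""
    T=np.linalg.inv(np.array(f["camera_from_world"])) if Twc is None else Twc
    u=cv2.undistortPoints(np.array([[p]],float),K(f),np.array(f["distortion"]))[0,0]
    d=T[:3,:3]@np.array([u[0],-u[1],-1]); return T[:3,3],d/np.linalg.norm(d)
def onz(f,p,z,T=None):
    o,d=ray(f,p,T); return o+d*(z-o[2])/d[2]
def proj(f,X,Twc=None):
    M=np.array(f["camera_from_world"]) if Twc is None else np.linalg.inv(Twc)
    X=np.atleast_2d(X); c=(M[:3,:3]@X.T).T+M[:3,3]; c=c*[1,-1,-1]
    return cv2.projectPoints(c.reshape(-1,1,3),np.zeros(3),np.zeros(3),K(f),np.array(f["distortion"]))[0][:,0]
def tri(rs):
    A=sum(np.eye(3)-np.outer(d,d) for o,d in rs); b=sum((np.eye(3)-np.outer(d,d))@o for o,d in rs)
    X=np.linalg.solve(A,b); return X,[np.linalg.norm(np.cross(X-o,d)) for o,d in rs]
def wristT(o,f):
    T=np.eye(4);T[:3,:3]=o["tool_rot"];T[:3,3]=o["eef_pos"]; return T@np.array(f["T_tool_cam"])
E
python3 - <<'E'
import cv2
a=cv2.imread("pics/top0.png")[160:260,220:380]; b=cv2.imread("pics/top0.png")[160:260,400:500]
cv2.imwrite("pics/c1.png",cv2.resize(a,None,fx=5,fy=5,interpolation=2))
s=cv2.imread("pics/side0.png")[140:380,265:385]
cv2.imwrite("pics/c2.png",cv2.hconcat([cv2.resize(s[:120],None,fx=3.3,fy=5,interpolation=2),cv2.resize(s[120:],None,fx=3.3,fy=5,interpolation=2)]))
E
```

```text
(no output)
```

View pics/c1.png

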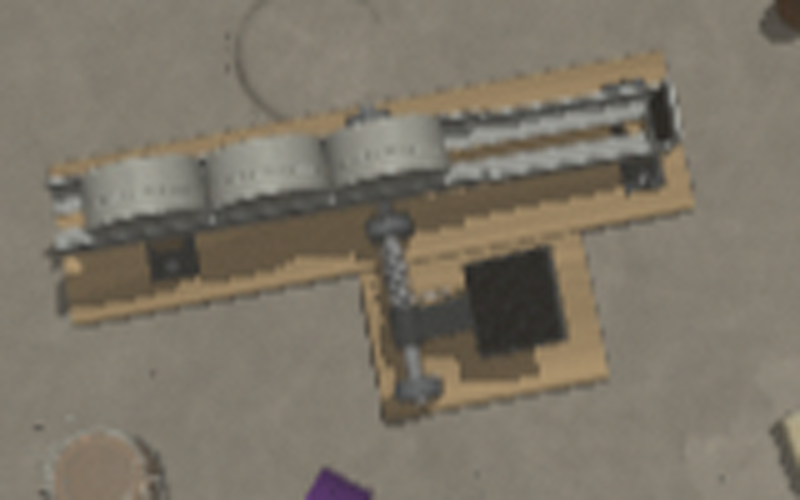

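View pics/c2.png

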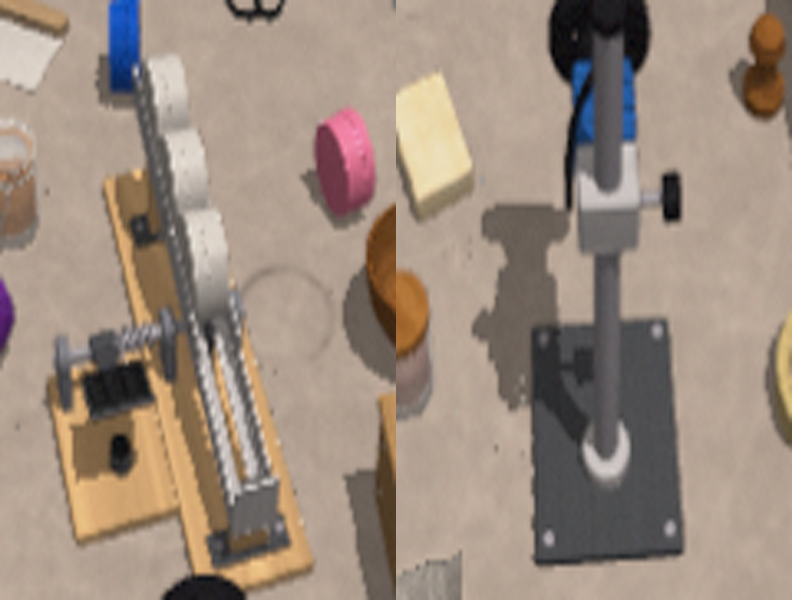

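Both crops agree. The three silver tins are queued and the pad is at top (323,220). The end stop is near (354,183) in the top view. The stand foot is at side (329,351) with the ring light at side (326.5,266). The pink, purple and blue look-alikes stand apart from all of these. Next I'll measure.

```bash
python3 - <<'E'
from h import *; import pickle
d=pickle.load(open("f0.pkl","rb")); t,s=d["top"],d["side"]
np.set_printoptions(precision=4,suppress=True)
c=lambda x,y:(220+x/5-.4,160+y/5-.4)
for z in (.01,.02):
  a,b,e,g=[onz(t,c(*p),z) for p in ((50,165),(660,50),(70,322),(692,208))]
  print(z,a,b,e,g,np.degrees(np.arctan2(*(b-a)[:2])),np.degrees(np.arctan2(*(g-e)[:2])), np.linalg.norm(b-a),np.linalg.norm(b-g))
print("pad",onz(t,c(516,301),.079))
print("stopmid",onz(t,c(665,118),.087))
c2=lambda x,y:(265+x/3.3-.4,140+y/5-.4)
print("stop side corners",[onz(s,c2(*p),.087) for p in ((232,490),(275,480))])
c3=lambda x,y:(265+(x-396)/3.3-.4,260+y/5-.4)
for n,p in (("bl",(535,560)),("br",(683,550)),("tr",(666,318)),("tl",(533,327)),("foot",(607,445))): print(n,onz(s,c3(*p),.006))
# ring: black disc centroid
for f,roi,nm in ((t,(425,455,180,210),"top"),(s,(308,345,253,280),"side")):
  x0,x1,y0,y1=roi; m=(f["img"][y0:y1,x0:x1].max(2)<45).astype(np.uint8)
  ys,xs=np.nonzero(m); print(nm,m.sum(),xs.min()+x0,xs.max()+x0,ys.min()+y0,ys.max()+y0,xs.mean()+x0,ys.mean()+y0)
  print("\n".join("".join(".#"[v] for v in r) for r in m))
E
```

```text
0.01 [0.5944 0.3442 0.01  ] [ 0.6656 -0.0663  0.01  ] [0.4887 0.3287 0.01  ] [ 0.5577 -0.0842  0.01  ] 170.14987507573238 170.51837969630196 0.4166158026345417 0.1094020336926004
0.02 [0.5926 0.3417 0.02  ] [ 0.6632 -0.0654  0.02  ] [0.4878 0.3263 0.02  ] [ 0.5562 -0.0832  0.02  ] 170.14987507573238 170.51837969630196 0.4131341506325069 0.10848776254104105
pad [0.491  0.0341 0.079 ]
stopmid [ 0.6035 -0.0612  0.087 ]
stop side corners [array([ 0.5869, -0.0715,  0.087 ]), array([ 0.6258, -0.0671,  0.087 ])]
bl [ 0.4794 -0.4301  0.006 ]
br [ 0.5881 -0.435   0.006 ]
tr [ 0.5924 -0.3063  0.006 ]
tl [ 0.486  -0.3019  0.006 ]
foot [ 0.5381 -0.3746  0.006 ]
top 170 436 453 182 207 444.4823529411765 194.75882352941176
..............................
..............................
...............####...........
................####..........
.................####.........
.................####.........
..............#..#.###........
.............##...####........
.............###..#.#.........
.............##....#..#...##..
............###...#..#..####..
............##.......#..##.##.
.........
[... 935 characters left out ...]
###########.....
....############################.....
....#############################....
....#############################....
....#############################....
....#######.#####################....
....######..####....##....#######....
....#############.........#######....
....#############.........#######....
....#############.........#######....
.....##########.............####.....
.....######..................##......
......####...................#.......
.......###...........................
........##.....##....................
..............###....................
..............##.....................
.............##......................
............##.......................
```

Call:
send_rows:
  increments: "1 40 -25 -10 0 0 -1;1 80 -50 -20 0 0 -2;1 120 -80 -30 0 0 -3;1 160 -105 -40 0 0 -4;1 200 -130 -50 0 0 -5;1 240 -155 -52 0 0 -6;1 280 -180 -52 0 0 -7;1 310 -205 -52 0 0 -8;1 345 -230 -52 0 0 -9;1 380 -250 -52 0 0 -10;1 410 -270 -52 0 0 -11;1 440 -285 -52 0 0 -12"

```text
clock: 1.1
eef_pos: [0.4967, -0.0599, 0.3003]
tool_rot: [[-0.159, 0.987, 0.0], [0.987, 0.159, 0.0], [0.0, 0.0, -1.0]]
force: [0.6, -1.0, 0.1]
gripper_width: 0.005
grip_force: 0.0
```

Call:
send_rows:
  increments: "1 0 0 0 0 0 0;1 0 0 0 0 0 0;1 0 0 0 0 0 0"

```text
clock: 1.35
eef_pos: [0.4961, -0.0622, 0.2998]
tool_rot: [[-0.154, 0.988, -0.001], [0.988, 0.154, 0.0], [0.0, -0.001, -1.0]]
force: [-0.1, 0.3, 0.2]
gripper_width: 0.005
grip_force: 0.0
```

```bash
python3 - <<'E'
from workcell import bot
from h import *; import pickle
o=bot.observe(); w=bot.grab_frame("wrist"); pickle.dump((o,w),open("w1.pkl","wb"))
print(o["clock"],o["eef_pos"],o["tool_rot"].round(3),o["gripper_width"],o["force"]); print(np.array(w["T_tool_cam"]).round(4),w["fx"],w["distortion"])
cv2.imwrite("pics/w1.png",w["img"])
E
```

```text
1.35 [ 0.49607587 -0.06223273  0.29984899] [[-0.154  0.988 -0.001]
 [ 0.988  0.154  0.   ]
 [ 0.    -0.001 -1.   ]] 0.004610725246629732 [-0.1477136   0.31551315  0.19007613]
[[-7.000e-04  9.645e-01  2.642e-01  6.680e-02]
 [ 1.000e+00  9.000e-04 -6.000e-04  7.000e-04]
 [-8.000e-04  2.642e-01 -9.645e-01 -1.252e-01]
 [ 0.000e+00  0.000e+00  0.000e+00  1.000e+00]] 319.7854920345239 [-0.02373418  0.          0.          0.          0.        ]
```

View pics/w1.png

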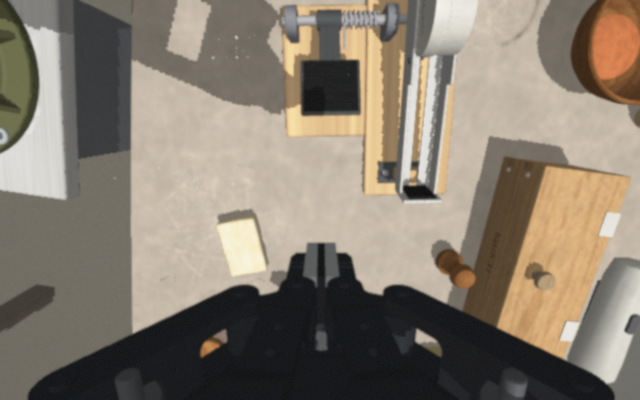

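The wrist view shows the pad at about (331,88), the channel end stop at (420,197), and tin 1 at (447,25).

```bash
python3 - <<'E'
from h import *; import pickle
np.set_printoptions(precision=4,suppress=True)
o,w=pickle.load(open("w1.pkl","rb")); T=wristT(o,w); d=pickle.load(open("f0.pkl","rb"))
im=w["img"]; m=(im[:,:].max(2)<60).astype(np.uint8); m[:52]=0;m[125:]=0;m[:,:290]=0;m[:,370:]=0
m=cv2.morphologyEx(m,cv2.MORPH_OPEN,np.ones((5,5),np.uint8))
cn=max(cv2.findContours(m,0,2)[0],key=cv2.contourArea); r=cv2.minAreaRect(cn); print("padrect",r)
P=onz(w,r[0],.079,T); print("pad",P)
bx=cv2.boxPoints(r); print([onz(w,b,.079,T)[:2] for b in bx])
# base edges (z .012) : left/right of plywood
for z in (.0,.012):
  print("base BL,BR",onz(w,(365,194),z,T),onz(w,(446,195),z,T),"pady base",onz(w,(288,136),z,T),onz(w,(360,135),z,T))
for p in ((401,196),(440,200)): print("stop outer top corner",onz(w,p,.087,T))
for f,p in ((w,(326,266)),):pass
X,e=tri([ray(d["side"],(326,265.7)),ray(d["top"],(441,194.7))]); print("ring",X,e)
cv2.imwrite("pics/w1c.png",cv2.resize(im[0:210,270:480],None,fx=3.8,fy=2.85,interpolation=2))
E
```

```text
padrect ((329.5, 87.0), (52.0, 55.0), 90.0)
pad [0.4907 0.0353 0.079 ]
[array([0.4595, 0.0555]), array([0.514 , 0.0639]), array([0.5231, 0.0143]), array([0.4665, 0.0055])]
base BL,BR [ 0.5617 -0.0864 -0.    ] [ 0.6719 -0.0707  0.    ] pady base [ 0.4479 -0.0255  0.    ] [ 0.5404 -0.0099  0.    ]
base BL,BR [ 0.5595 -0.0839  0.012 ] [ 0.6667 -0.0686  0.012 ] pady base [ 0.449  -0.0246  0.012 ] [ 0.5388 -0.0095  0.012 ]
stop outer top corner [ 0.5855 -0.0641  0.087 ]
stop outer top corner [ 0.6289 -0.0619  0.087 ]
ring [ 0.5393 -0.2906  0.2295] [np.float64(0.00021141036395451416), np.float64(0.00021141036395437243)]
```

View pics/w1c.png

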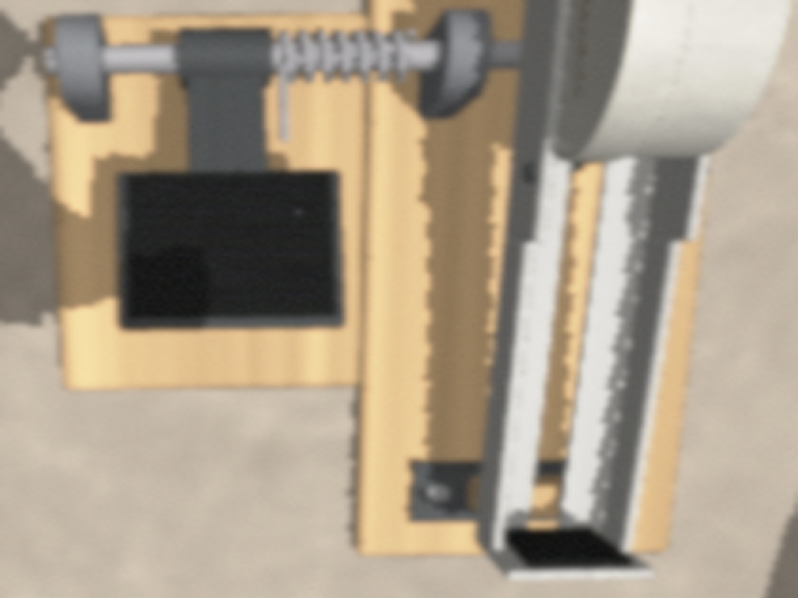

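Call:
send_rows:
  increments: "1 40 5 20 0 0 0;1 80 9 50 0 0 0;1 97 9 90 0 0 0;1 97 9 130 0 0 0;1 97 9 165 0 0 0;1 97 9 185 0 0 0;1 97 9 195 0 0 0;1 97 9 205 0 0 0;1 97 9 215 0 0 0;1 97 9 222 0 0 0;1 97 9 228 0 0 0;1 97 9 228 0 0 0"

```text
clock: 2.4
eef_pos: [0.4917, 0.034, 0.0735]
tool_rot: [[-0.153, 0.988, 0.004], [0.988, 0.153, -0.001], [-0.001, 0.004, -1.0]]
force: [-1.1, -3.2, 8.3]
gripper_width: -0.002
grip_force: 3.7
```

Call:
send_rows:
  increments: "1 0 0 6 0 0 0;1 0 0 10 0 0 0;1 0 0 13 0 0 0;1 0 0 13 0 0 0"

```text
clock: 2.73
eef_pos: [0.4923, 0.0338, 0.063]
tool_rot: [[-0.153, 0.988, 0.005], [0.988, 0.153, -0.001], [-0.002, 0.005, -1.0]]
force: [-11.4, -6.5, 32.2]
gripper_width: -0.002
grip_force: 16.6
```

Call:
send_rows:
  increments: "1 0 0 -1 0 0 0;1 0 0 -1 0 0 0;1 0 0 -1 0 0 0;1 0 0 -1 0 0 0;1 0 0 -1 0 0 0;1 0 0 -1 0 0 0;1 0 0 -1 0 0 0;1 0 0 -1 0 0 0"

```text
clock: 3.4
eef_pos: [0.4922, 0.0338, 0.0633]
tool_rot: [[-0.153, 0.988, 0.005], [0.988, 0.153, -0.001], [-0.002, 0.005, -1.0]]
force: [-5.3, -5.9, 20.4]
gripper_width: 0.001
grip_force: 10.6
```

```bash
python3 - <<'E'
from workcell import bot
from h import *
f=bot.grab_frame("top"); cv2.imwrite("pics/top1.png",f["img"]); s=bot.grab_frame("side"); 
a=cv2.resize(f["img"][160:240,220:380],None,fx=5,fy=3.7); b=cv2.resize(s["img"][140:260,265:385],None,fx=5,fy=2.5)
cv2.imwrite("pics/p1.png",np.vstack([a,cv2.resize(b,(800,300))]))
E
```

```text
(no output)
```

View pics/p1.png

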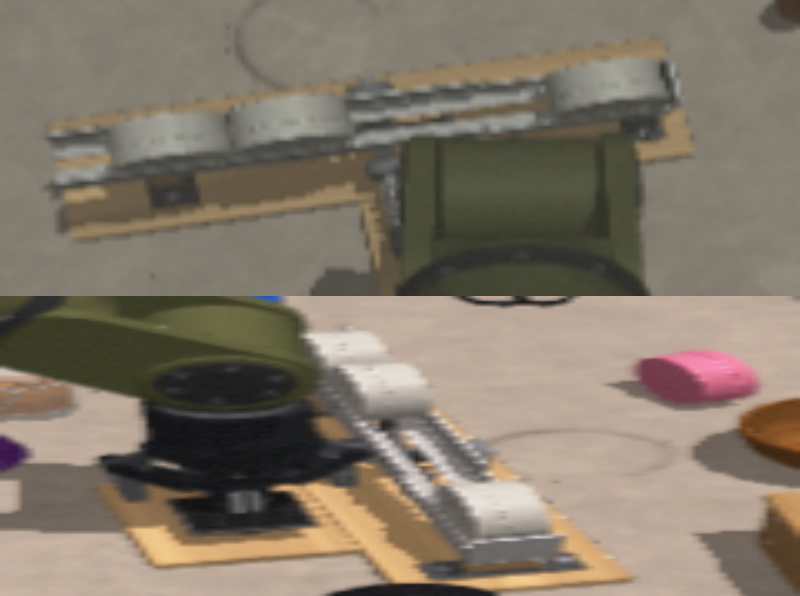

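Call:
send_rows:
  increments: "1 0 0 -10 0 0 0;1 0 0 -25 0 0 0;1 0 0 -55 0 0 0;1 0 0 -95 0 0 0;-1 0 0 -135 0 0 0;-1 0 0 -170 0 0 0;-1 0 0 -170 0 0 0"

```text
clock: 4.08
eef_pos: [0.4927, 0.0345, 0.2388]
tool_rot: [[-0.153, 0.988, 0.013], [0.988, 0.153, -0.0], [-0.002, 0.013, -1.0]]
force: [0.2, 0.4, 0.1]
gripper_width: 0.423
grip_force: 0.0
```

```bash
python3 - <<'E'
from h import *; import pickle
np.set_printoptions(precision=4,suppress=True)
d=pickle.load(open("f0.pkl","rb")); t=d["top"]
print("tin top mid",onz(t,(341.6,181.8),.122))
o,w=pickle.load(open("w1.pkl","rb")); T=wristT(o,w)
for p in ((404.5,201.5),(441.5,201)): print("stop outer",onz(w,p,.087,T))
E
```

```text
tin top mid [ 0.6014 -0.0248  0.122 ]
stop outer [ 0.5907 -0.0696  0.087 ]
stop outer [ 0.6308 -0.0628  0.087 ]
```

Call:
send_rows:
  increments: "-1 -20 26 0 0.12 0 -0.15;-1 -40 52 0 0.12 0 -0.15;-1 -60 80 0 0.12 0 -0.15;-1 -76 99 10 0.12 0 -0.15;-1 -76 99 25 0.12 0 -0.15;-1 -76 99 39 0.12 0 -0.15;-1 -76 99 39 0.12 0 -0.15;-1 -76 99 39 0.12 0 -0.15"

```text
clock: 4.75
eef_pos: [0.5999, -0.0253, 0.1921]
tool_rot: [[-0.169, 0.986, -0.012], [0.986, 0.169, -0.002], [-0.0, -0.012, -1.0]]
force: [0.4, -0.2, 0.3]
gripper_width: 1.001
grip_force: 0.0
```

```bash
python3 - <<'E'
from workcell import bot
from h import *; import pickle
np.set_printoptions(precision=4,suppress=True)
o=bot.observe(); w=bot.grab_frame("wrist"); pickle.dump((o,w),open("w2.pkl","wb"))
print(o["clock"],o["eef_pos"],o["tool_rot"].round(3),o["gripper_width"])
T=wristT(o,w); im=w["img"].copy()
# overlay expected tin top point & outline at pickup
C=np.array([.6025,-.0255,.087]); fx=np.array([.986,.168,0]); fy=np.array([-.168,.986,0])
th=np.linspace(0,2*np.pi,60)
for s in (-.017,.017):
  X=[C+fx*s+.037*(np.cos(a)*fy+np.sin(a)*np.array([0,0,1])) for a in th]
  cv2.polylines(im,[proj(w,X,T).astype(np.int32).reshape(-1,1,2)],True,(0,0,255) if s<0 else (0,255,0),1)
cv2.imwrite("pics/w2.png",im)
E
```

```text
4.75 [ 0.5999 -0.0253  0.1921] [[-0.169  0.986 -0.012]
 [ 0.986  0.169 -0.002]
 [-0.    -0.012 -1.   ]] 1.000861080089898
```

View pics/w2.png

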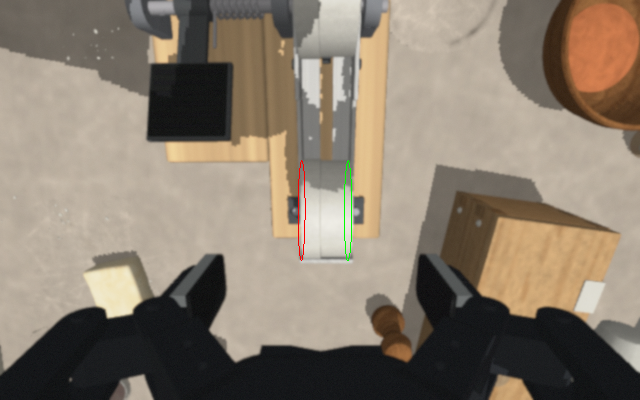

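The predicted outline lies on the tin, at about (327,210), to within about 1 mm. I'll check the clearance of the stamp and the wooden box before going down.

```bash
python3 - <<'E'
from h import *; import pickle
np.set_printoptions(precision=4,suppress=True)
d=pickle.load(open("f0.pkl","rb")); t,s=d["top"],d["side"]
o,w=pickle.load(open("w2.pkl","rb")); T=wristT(o,w)
print("box corner tl (top+wrist)",tri([ray(w,(456,193),T),ray(t,(333.5,148.5))]))
print("stamp top",onz(t,(381.5,158.5),.06),onz(w,(384,318),.06,T))
print("tin x edges z .11",onz(w,(303,205),.1225,T),onz(w,(352,205),.1225,T))
E
```

```text
box corner tl (top+wrist) (array([ 0.7486, -0.0108, -0.0244]), [np.float64(0.003158205760627431), np.float64(0.003158205760627428)])
stamp top [ 0.6892 -0.1603  0.06  ] [ 0.6756 -0.1259  0.06  ]
tin x edges z .11 [ 0.5865 -0.014   0.1225] [ 0.617  -0.0087  0.1225]
```

Call:
send_rows:
  increments: "-1 0 4 20 -0.12 0 0;-1 0 4 45 -0.12 0 0;-1 0 4 65 -0.12 0 0;-1 0 4 75 -0.12 0 0;-1 0 4 75 -0.12 0 0;-1 0 4 75 -0.12 0 0"

```text
clock: 5.3
eef_pos: [0.6033, -0.0243, 0.1176]
tool_rot: [[-0.17, 0.986, 0.001], [0.986, 0.17, -0.0], [-0.0, 0.001, -1.0]]
force: [-0.2, 0.5, -0.1]
gripper_width: 1.002
grip_force: 0.0
```

Call:
send_rows:
  increments: "-1 -1 0 10 0 0 0;-1 -1 0 22 0 0 0;-1 -1 0 22 0 0 0;0.6 -1 0 22 0 0 0;0.7 -1 0 22 0 0 0;1 -1 0 22 0 0 0;1 -1 0 22 0 0 0;1 -1 0 22 0 0 0;1 -1 0 22 0 0 0;1 -1 0 22 0 0 0;1 -1 0 22 0 0 0"
  squeeze: 40

```text
clock: 6.22
eef_pos: [0.6032, -0.0252, 0.0946]
tool_rot: [[-0.17, 0.986, 0.001], [0.986, 0.17, 0.0], [-0.0, 0.001, -1.0]]
force: [0.8, 0.8, 4.7]
gripper_width: 0.394
grip_force: 41.2
```

Call:
send_rows:
  increments: "1 0 0 -8 0 0 0;1 0 0 -25 0 0 0;1 0 0 -50 0 0 0;1 0 0 -85 0 0 0;1 0 0 -120 0 0 0;1 -10 -10 -155 0 0 1;1 -30 -30 -185 0 0 2;1 -50 -50 -215 0 0 3;1 -75 -75 -240 0 0 4;1 -100 -100 -265 0 0 5;1 -125 -120 -285 0 0 6;1 -150 -140 -305 0 0 7"

```text
clock: 7.22
eef_pos: [0.4888, -0.1979, 0.4011]
tool_rot: [[0.538, 0.843, 0.001], [0.843, -0.538, -0.0], [-0.0, 0.001, -1.0]]
force: [1.0, -0.1, -1.5]
gripper_width: 0.392
grip_force: 40.8
```

```bash
python3 - <<'E'
from workcell import bot
o=bot.observe();print(o["q"].round(1),o["eef_pos"].round(4),o["tool_rot"].round(3),o["gripper_width"],o["grip_force"],o["force"])
E
```

```text
[-26.   10.4  75.6  -0.   94.    6.5] [ 0.4888 -0.1979  0.4011] [[ 0.538  0.843  0.001]
 [ 0.843 -0.538 -0.   ]
 [-0.     0.001 -1.   ]] 0.39192226697097243 40.8228600025177 [ 0.99524711 -0.09670254 -1.46186057]
```

Call:
send_rows:
  increments: "1 -20 0 0 0 0 1.1;1 -40 0 0 0 0 2.2;1 -60 0 0 0 0 3.3;1 -72 0 0 0 0 4.4;1 -72 0 0 0 0 5.5;1 -72 0 0 0 0 6.6;1 -72 0 0 0 0 7.7;1 -72 0 0 0 0 8.8;1 -72 0 0 0 0 9.5;1 -72 0 0 0 0 9.5;1 -72 0 0 0 0 9.5"

```text
clock: 8.13
eef_pos: [0.4518, -0.2576, 0.3993]
tool_rot: [[1.0, 0.016, -0.0], [0.016, -1.0, 0.0], [-0.0, -0.0, -1.0]]
force: [0.7, 0.0, -0.7]
gripper_width: 0.39
grip_force: 40.8
```

```bash
python3 - <<'E'
from workcell import bot
from h import *; import pickle
o=bot.observe(); w=bot.grab_frame("wrist"); s=bot.grab_frame("side"); pickle.dump((o,w,s),open("w3.pkl","wb"))
print(o["clock"],o["eef_pos"].round(4),o["tool_rot"].round(3))
d=pickle.load(open("f0.pkl","rb"))
a=w["img"]; b=cv2.resize(d["side"]["img"][245:305,300:360],(300,300),interpolation=2);c=cv2.resize(d["top"]["img"][170:230,415:475],(300,300),interpolation=2)
cv2.imwrite("pics/w3.png",np.hstack([cv2.resize(a,(500,312)),np.zeros((312,0,3),np.uint8)])) if 0 else None
L=np.zeros((600,800,3),np.uint8); L[:312,:500]=cv2.resize(a,(500,312),interpolation=cv2.INTER_AREA); L[:300,500:]=b; L[300:,500:]=c
L[312:600,:500]=cv2.resize(a[0:184,220:540],(500,288),interpolation=2)
cv2.imwrite("pics/w3.png",L)
E
```

```text
8.1333 [ 0.4518 -0.2576  0.3993] [[ 1.     0.016 -0.   ]
 [ 0.016 -1.     0.   ]
 [-0.    -0.    -1.   ]]
```

View pics/w3.png

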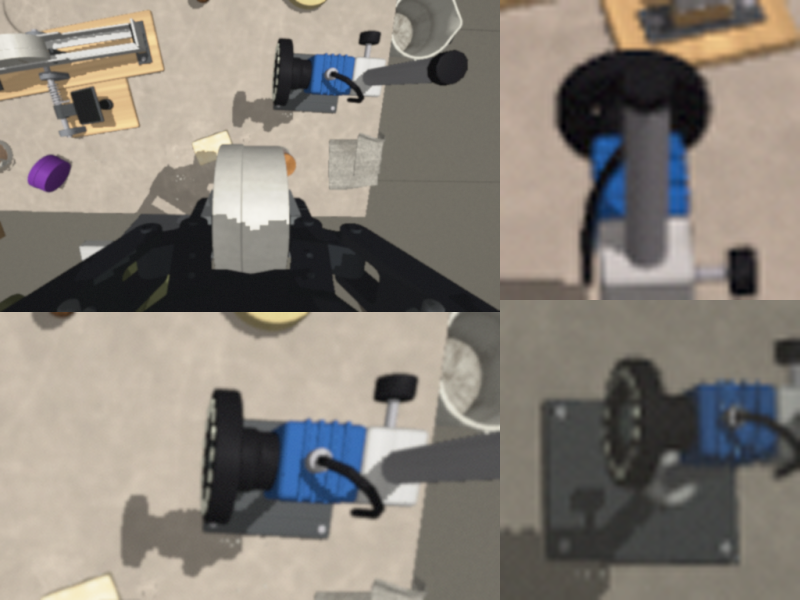

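The wrist panel shows the ring front at about (356,92) in the full image, with the tin held square. The side panel puts the ring centre at (326.3,265). The top panel puts the ring face at (439,194), and the base plate corners are clear. Now triangulating.

```bash
python3 - <<'E'
from h import *; import pickle
np.set_printoptions(precision=4,suppress=True)
d=pickle.load(open("f0.pkl","rb")); t,s=d["top"],d["side"]
o,w,s1=pickle.load(open("w3.pkl","rb")); T=wristT(o,w)
rs=[ray(s,(326.3,265.0)),ray(t,(439.0,194.2)),ray(w,(355.7,92),T)]
print("all",tri(rs)); print("s+w",tri([rs[0],rs[2]])); print("t+w",tri(rs[1:])); print("s+t",tri(rs[:2]))
p=lambda x,y:(415+(x-500)/5-.4,170+(y-300)/5-.4)
for n,q in (("tl",(543,402)),("bl",(546,562)),("br",(738,562)),("foot",(675,488))): print(n,onz(t,p(*q),.01))
# post top: wrist panel1 (448,68)*1.28 ; post axis at z=.36
print("post top w",onz(w,(448*1.28,68*1.28),.36,T))
# tin edges in wrist view: contour sides for tilt about view
R=.036; L=np.array([.5393,-.29,.23])
E
```

```text
all (array([ 0.5412, -0.2864,  0.2267]), [np.float64(0.0005417618919836083), np.float64(0.00039943345013322674), np.float64(0.0007962160326277115)])
s+w (array([ 0.5412, -0.2868,  0.2274]), [np.float64(0.000588469485313753), np.float64(0.0005884694853138019)])
t+w (array([ 0.542 , -0.2874,  0.2223]), [np.float64(0.00021019846883518103), np.float64(0.00021019846883495443)])
s+t (array([ 0.5409, -0.2861,  0.2265]), [np.float64(0.00020327797308887613), np.float64(0.00020327797308860804)])
tl [ 0.5918 -0.305   0.01  ]
bl [ 0.4842 -0.3007  0.01  ]
br [ 0.4815 -0.4308  0.01  ]
foot [ 0.532  -0.3912  0.01  ]
post top w [ 0.5364 -0.3806  0.36  ]
```

Call:
send_rows:
  increments: "1 0 -30 0 0 0 -1.1;1 10 -55 0 0 0 -2.2;1 20 -75 0 0 0 -3.3;1 30 -88 0 0 0 -4.4;1 40 -90 0 0 0 -5.5;1 50 -90 10 0 0 -6.6;1 60 -90 25 0 0 -7.7;1 70 -90 45 0 0 -8.8;1 80 -90 65 0 0 -9.9;1 90 -90 85 0 0 -11;1 95 -90 105 0 0 -12.1;1 95 -90 125 0 0 -13.2"

```text
clock: 9.23
eef_pos: [0.5464, -0.1663, 0.2729]
tool_rot: [[0.166, 0.986, -0.0], [0.986, -0.166, 0.0], [0.0, -0.0, -1.0]]
force: [0.1, -0.1, -1.2]
gripper_width: 0.394
grip_force: 40.8
```

Call:
send_rows:
  increments: "1 0 0 10 0 0 -0.6;1 0 0 20 0 0 -1.3;1 0 0 28 0 0 -1.3;1 0 0 28 0 0 -1.3;1 0 0 28 0 0 -1.3;1 0 0 28 0 0 -1.3"

```text
clock: 9.73
eef_pos: [0.546, -0.1665, 0.2469]
tool_rot: [[0.04, 0.999, 0.001], [0.999, -0.04, -0.0], [-0.0, 0.001, -1.0]]
force: [0.8, -0.0, -0.8]
gripper_width: 0.39
grip_force: 40.8
```

Call:
send_rows:
  increments: "1 0 0 6 0 0 0;1 0 0 13 0 0 0;1 0 0 13 0 0 0;1 0 0 13 0 0 0;1 0 0 13 0 0 0"

```text
clock: 10.15
eef_pos: [0.5458, -0.1664, 0.2332]
tool_rot: [[0.039, 0.999, 0.0], [0.999, -0.039, 0.0], [0.0, 0.0, -1.0]]
force: [1.1, 0.6, -0.8]
gripper_width: 0.397
grip_force: 40.8
```

```bash
python3 - <<'E'
from workcell import bot
from h import *; import pickle
np.set_printoptions(precision=4,suppress=True)
o=bot.observe(); fs={n:bot.grab_frame(n) for n in ("wrist","side","top")}; pickle.dump((o,fs),open("w4.pkl","wb"))
print(o["clock"],o["eef_pos"],o["tool_rot"].round(3),o["q"].round(1))
Tw=wristT(o,fs["wrist"])
C=np.array([.5456,-.1666,.2265]); u=np.array([.037,.9993,0]); v=np.array([-.9993,.037,0]); th=np.linspace(0,2*np.pi,80)
ims=[]
for n in ("wrist","side","top"):
  f=fs[n]; im=cv2.resize(f["img"],None,fx=4,fy=4,interpolation=2); T=Tw if n=="wrist" else None
  for s,c in ((-.017,(0,0,255)),(.017,(0,255,0))):
    X=[C+v*s+.037*(np.cos(a)*u+np.sin(a)*np.array([0,0,1])) for a in th]
    cv2.polylines(im,[(proj(f,X,T)*4+1.5).astype(np.int32).reshape(-1,1,2)],True,c,1)
  m=(proj(f,C,T)[0]*4).astype(int); h=(300,400) if n=="wrist" else (150,200); print(n,m/4)
  y0=min(max(0,m[1]-h[0]),1600-2*h[0]); x0=min(max(0,m[0]-h[1]),2560-2*h[1])
  ims.append(cv2.resize(im[y0:y0+2*h[0],x0:x0+2*h[1]],(400,300)))
f=fs["top"]["img"]
ims.append(cv2.resize(f[155:245,220:340],(400,300),interpolation=2))
cv2.imwrite("pics/w4.png",np.vstack([np.hstack(ims[:2]),np.hstack(ims[2:])]))
E
```

```text
10.15 [ 0.5458 -0.1664  0.2332] [[ 0.039  0.999  0.   ]
 [ 0.999 -0.039  0.   ]
 [ 0.     0.    -1.   ]] [-20.6  20.5  84.8   0.   74.7 -18.4]
wrist [318.75 270.75]
side [323.5  228.25]
top [395.75 193.25]
```

View pics/w4.png

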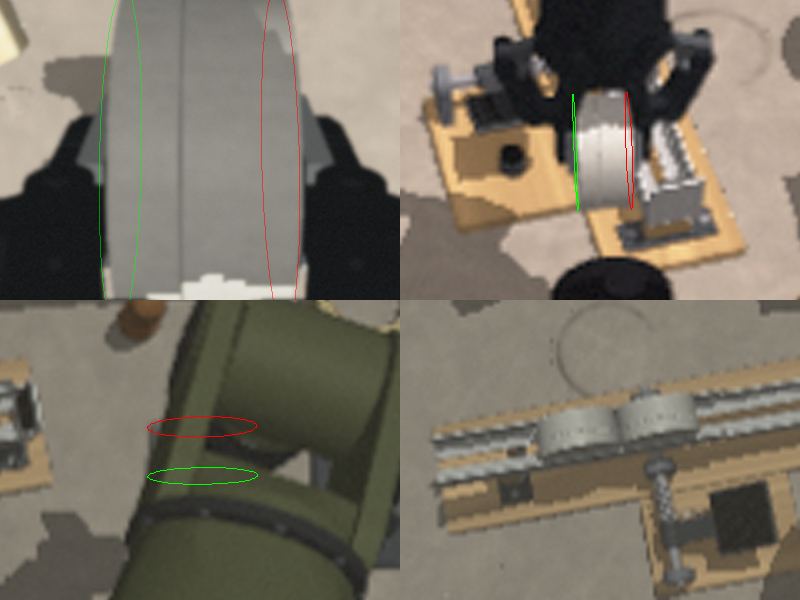

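The final view shows the tin held on edge. In the side panel it sits within 1–2.5 mm of the predicted outline. The other two tins are queued at the gate and the pad is up. I'll nudge it 1.5 mm, let it settle, and hand in.

Call:
send_rows:
  increments: "1 0 -1.5 0 0 0 0;1 0 -1.5 0 0 0 0;1 0 -1.5 0 0 0 0;1 0 -1.5 0 0 0 0;1 0 -1.5 0 0 0 0;1 0 -1.5 0 0 0 0"

```text
clock: 10.8
eef_pos: [0.5443, -0.1664, 0.2332]
tool_rot: [[0.039, 0.999, 0.0], [0.999, -0.039, 0.0], [0.0, 0.0, -1.0]]
force: [0.2, 0.0, -0.6]
gripper_width: 0.393
grip_force: 40.8
```

```bash
python3 - <<'E'
from workcell import bot
print(bot.observe()["eef_pos"], bot.close_job())
E
```

```text
the job is handed in; nothing more can be done
[ 0.54431382 -0.16637631  0.23316984] None
```

I handed the job in at about 10.8 s: one tin was released and is held on edge about 120 mm in front of the ring light, within 1–3 mm of the lens axis by my last images; the treadle is back up, the other two tins are still queued, and no verdict came back.

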